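Lock the modelling turntable with its two-stage brake lever

TASK

The sculptor's turntable has to be locked before carving. A wooden sanding block has been left on the slot of its brake lever: first push the block sideways off the slot, well clear of the lever's path on either side, keeping it flat on the grey base board and never lifting it. Then push the lever along its slot, through the click of the first stage (drag), until it is fully home at the second stop (locked), and leave the ink bottle and the tin undisturbed.

Things in the scene. Friction and masses are not known exactly. Their poses are not given: they have to be found in the camera images.
- stand: Modelling stand: fixed grey base board, 320 mm (its x) by 520 mm (its y), top 20 mm above the table. Origin: on its underside, below the locked end of the lever's travel; the board spans x -160 to +160 and y -360 to +160 mm from it; z up. The lever's slot is a black strip along x = 0 from y = +104 to -14 mm, with marks of one, two and three bars beside it.
- disc_center (a point): Centre of the top of the turntable, a wooden disc 240 mm across, 58 mm above the table, at x = 0, y = -230 mm of the stand. It carries a plaster portrait head about 110 mm wide, whose top is 262 mm above the table: keep clear of it.
- brake (a joint): Lever travel, m; grows as it slides towards the turntable (the stand's -y): near 0 = free, as at the start (y = +90 mm), 0.045 = first detent, drag (y = +45), 0.090 = second, last stop, locked (y = 0). Sprung clicks: 5 to 10 N pushes it out of a detent over a hump half-way to the next; let go early it slips back, let go at the crest it may stay there.
- brake_blade (a point): Centre of the lever's blade, the part to push: an upright black plastic blade 32 mm wide across the slot (the stand's x), 14 mm thick along the slot (the stand's y), standing from 35 to 80 mm above the table (15 to 60 mm above the base board) on a thin steel neck. This point is 57.5 mm above the table. Axes as the stand's.
- block_center (a point): Centre of the sanding block, loose, pale wood with a cork sole, 70 mm (its x) by 50 mm (its y) by 40 mm high, about 0.2 kg, lying flat on the base board (this point is 40 mm above the table, 20 mm above the board). It starts across the slot ahead of the lever, turned up to about 30 degrees from the stand's axes. Its z is up.
- ink_center (a point): Centre of the dark ink bottle, loose, 48 mm across and 62 mm high, standing at a corner of the base board (may be either of two). Leave it alone.
- tin_center (a point): Centre of the low round aluminium tin, loose, 48 mm across and 34 mm high, standing at the other of those corners of the base board. Leave it alone.
Things that resemble listed ones, but are neither listed nor needed, are in the scene too. Of the things shaped like the part that bears block_center, the wooden one is meant.

How it is judged:
By the outcome, as a careful person would: the job done as asked, in the order asked, and still so for the second after the job is handed in, with the robot touching nothing.
It also fails if it takes over 48 s, if anything falls off the work surface, if the arm or the gripper's body presses on something with over 40 N, if the wrist force passes 120 N, or if a joint passes its speed limit or range.

ROBOT

A 6-joint arm with a two-finger parallel gripper is mounted at the origin on the work surface. World frame = base frame: x ahead of the robot, y to its left, z up, the work surface at z = 0. Lengths are in m, angles in rad, forces in N, time in s.
With the tool pointing down it reaches from about 0.25 to 0.85 m from the base axis. Payload 12.5 kg.
Tool frame: the origin (TCP) lies between the finger pads; the fingertips stand 19 mm ahead of it and the grasp point (between the pads) is the TCP; z points along the fingers, y is the direction in which the jaws open and shut (so a half turn about z gives the same grasp; the last joint's range is limited). The gripper opens to 93 mm and grips with 3 to 60 N. Pads are 15 mm wide; open, the fingers measure 128 mm over their backs; the gripper's body (75 mm by 188 mm) begins 65 mm behind the grasp point.
Start: joints at [-1.345, 0.351, 1.652, -0, 1.139, -0.085], TCP at [0.168, -0.524, 0.238] pointing down, gripper open.
Joint ranges: [-2.75, 2.75], [-0.79, 2.1], [0.01, 2.65], [-1.57, 4.71], [0.07, 3.14], [-2.87, 2.87]. Speed limits (rad/s): [2.22, 2.22, 2.79, 3.14, 3.14, 3.14].

INTERFACE

Orientations are given as a unit quaternion [x, y, z, w].
In Python, from station import manip, imaging gives the robot as it stands.
- The arm moves only by the tool step_arm, never from a script. Its arguments are lists of equal length, an entry for each row: "offset": the shift along the world's x, y, z in m, a list of three; "rotation": the turn, a rotation vector about the world's x, y, z in rad, a list of three. A call has 1 to 12 rows; each row is the pose to reach, as a shift and turn from the pose measured when the call began; what a row does not reach only later rows make up. A row lasts 1/8 s, in which the tool goes at most 62.5 mm and 10.7 degrees, less where a joint would pass 70% of its speed; a pose out of reach is approached as far as the arm can. A call with a gripper value outside its range is refused whole. "jaw" is the finger opening in m, from 0 to 0.093, set as the call begins (left out, the last holds). The fingers move at their own pace and stop on an object; "squeeze" is the grip in N (left out, the last holds). Time passes only in rows, so rows that repeat a pose let the fingers close. It gives the time, the measured TCP pose, the force and the opening at its end, in the units of the state.
- manip.sense(): the state, without advancing time (a new reading comes with each control period).
- imaging.grab_frame(name): name is "scene" or "top"; returns a dict with "frame" (384x512x3 uint8, red, green, blue), "fx", "fy", "cx", "cy" (pixels), "position" and "rotation" of the camera in the world. Camera axes: x right, y down, z forward; pixel columns grow to the right and rows downward; lengths in m; the calibration is good to about 2 mm. A picture is of the moment at which its call begins. There is no depth.
- manip.sign_off(): hands the job in, once; it reports no verdict.
Trained networks look in the newest picture that a camera, given by its name, has taken for a name from the list of things; names that differ only in an ending like _2 or _b are one class to them, and where a whole thing is asked for, a point or a joint stands for the part that bears it (a point fixed in the world has none). Each returns a list of dicts, best first, with "conf" (0 to 1); they miss things now and then, are a little off and sometimes report something else, mostly with a low value. They report only what shows in the picture. A call takes as long as a camera call. They do not tell look-alikes from the thing itself.
- imaging.regions_of(camera, name): "mask" (384x512 bool, what is visible of it) and "centre" ([row, column] in pixels, amid what is visible of it).
The state is a dict: "time_s": time; "qpos": joint angles; "dq": joint speeds; "effort": joint torques, N m; "tcp_pos": TCP position; "orientation": TCP orientation; "ft_force": force on the tool from outside, world axes, zero at the start; "ft_torque": the same for the moment, N m; "finger_gap": finger opening in m.
Only numpy, scipy, OpenCV 4.12 (cv2) and the standard library are available. Lean on these libraries where they do the work, as an engineer would, in place of code of your own. Each camera call takes 0.05 s, during which the arm holds its last target. There are 200 camera calls.

## Working session

There is one attempt and no reset: what is moved stays moved. The work goes in short steps, Python scripts to look and compute and a tool call to move; the robot and the scene stay as the last step left them, time stands still between calls to the robot, and variables do not carry over. Pictures are saved under pics/ and viewed, about 8 in all and at most 12, crops included, and the job is handed in when it is done.

Besides the shell and the picture viewer there is one more tool, called as name(argument=value, ...) on one line, values as JSON. step_arm: Moves the arm, as the interface text tells. Its arguments: {"type":"object","properties":{"offset":{"type":"array"},"rotation":{"type":"array"},"jaw":{"type":"number"},"squeeze":{"type":"number"}},"required":["offset","rotation"]}

```bash
mkdir -p pics; cat > h.py <<'E'
import numpy as np, cv2
from station import manip, imaging
def grab(n,save=None):
    f=imaging.grab_frame(n)
    if save: cv2.imwrite('pics/'+save,f['frame'][:,:,::-1])
    return f
def ray(f,r,c,z):
    d=np.array([(c-f['cx'])/f['fx'],(r-f['cy'])/f['fy'],1.]); R=np.array(f['rotation']); R=R if R.shape==(3,3) else None
    d=R@d; p=np.array(f['position']); return p+d*(z-p[2])/d[2]
def proj(f,P):
    q=np.array(f['rotation']).T@(np.array(P)-f['position']); return q[1]/q[2]*f['fy']+f['cy'], q[0]/q[2]*f['fx']+f['cx']
E
python3 - <<'E'
from h import *
a=grab('scene');b=grab('top')
cv2.imwrite('pics/a.png',np.hstack([a['frame'],b['frame']])[:,:,::-1][:, :, :]) 
cv2.imwrite('pics/s1.png',a['frame'][:,:,::-1]);cv2.imwrite('pics/t1.png',b['frame'][:,:,::-1])
H={'stand':.02,'disc_center':.058,'brake_blade':.0575,'block_center':.04,'ink_center':.031,'tin_center':.017}
for n,f in(('scene',a),('top',b)):
    print(n,f['position'],f['fx'],np.round(f['rotation'],2).tolist())
    for k,z in H.items():
        try:
            for d in imaging.regions_of(n,k)[:3]: print(k,round(d['conf'],2),np.round(d['centre']),d['mask'].sum(),np.round(ray(f,*d['centre'],z),3))
        except Exception as e: print(k,e)
s=manip.sense();print(s['time_s'],s['tcp_pos'],s['orientation'],s['ft_force'])
E
```

```text
scene [1.20034874 0.37372552 0.65884628] 473.0309286774898 [0.48, 0.76, -0.37, -0.22]
stand matmul: Input operand 0 does not have enough dimensions (has 0, gufunc core with signature (n?,k),(k,m?)->(n?,m?) requires 1)
disc_center matmul: Input operand 0 does not have enough dimensions (has 0, gufunc core with signature (n?,k),(k,m?)->(n?,m?) requires 1)
brake_blade matmul: Input operand 0 does not have enough dimensions (has 0, gufunc core with signature (n?,k),(k,m?)->(n?,m?) requires 1)
block_center matmul: Input operand 0 does not have enough dimensions (has 0, gufunc core with signature (n?,k),(k,m?)->(n?,m?) requires 1)
ink_center matmul: Input operand 0 does not have enough dimensions (has 0, gufunc core with signature (n?,k),(k,m?)->(n?,m?) requires 1)
tin_center matmul: Input operand 0 does not have enough dimensions (has 0, gufunc core with signature (n?,k),(k,m?)->(n?,m?) requires 1)
top [0.37015103 0.03143854 0.91158849] 462.4278455798356 [0.73, -0.67, 0.08, -0.08]
disc_center matmul: Input operand 0 does not have enough dimensions (has 0, gufunc core with signature (n?,k),(k,m?)->(n?,m?) requires 1)
brake_blade matmul: Input operand 0 does not have enough dimensions (has 0, gufunc core with signature (n?,k),(k,m?)->(n?,m?) requires 1)
block_center matmul: Input operand 0 does not have enough dimensions (has 0, gufunc core with signature (n?,k),(k,m?)->(n?,m?) requires 1)
ink_center matmul: Input operand 0 does not have enough dimensions (has 0, gufunc core with signature (n?,k),(k,m?)->(n?,m?) requires 1)
tin_center matmul: Input operand 0 does not have enough dimensions (has 0, gufunc core with signature (n?,k),(k,m?)->(n?,m?) requires 1)
0.7 [ 0.16822508 -0.52362722  0.23762144] [ 9.87951362e-01  1.54764680e-01  1.18106367e-05 -4.20601756e-06] [ 0.25740704 -0.57048911  0.61014366]
```

View pics/t1.png

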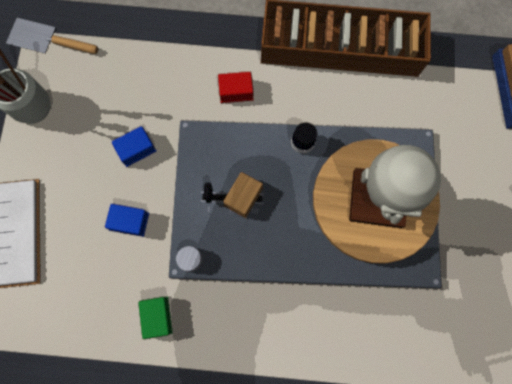

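View pics/s1.png

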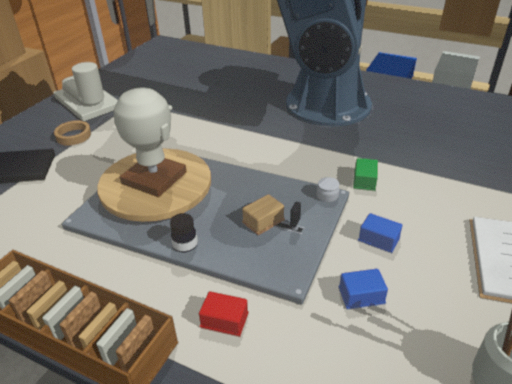

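Top view: the wooden block is at (row 194, col 243), lying over the slot, and the lever blade is at (192, 208). The ink is at (137, 304), the tin at (258, 188). The plain red, blue and green blocks around the board are look-alikes, so the pale wooden one on the slot is the one meant. Rotation turns out to be a quaternion, so I'll fix the helper.

```bash
sed -i "s/^import numpy.*/import numpy as np, cv2\nfrom scipy.spatial.transform import Rotation as Ro/; s/R=np.array(f\['rotation'\]); R=.*/R=Ro.from_quat(f['rotation']).as_matrix()/; s/np.array(f\['rotation'\]).T@/Ro.from_quat(f['rotation']).as_matrix().T@/" h.py
python3 - <<'E'
from h import *
a=grab('scene');b=grab('top')
H={'stand':.02,'disc_center':.058,'brake_blade':.0575,'block_center':.04,'ink_center':.031,'tin_center':.017}
for n,f in(('scene',a),('top',b)):
    for k,z in H.items():
        for d in imaging.regions_of(n,k)[:3]:
            o=''
            if n=='top' and k in('block_center','stand'):
                c,_=cv2.findContours(d['mask'].astype(np.uint8),0,2); q=cv2.minAreaRect(max(c,key=cv2.contourArea)); o=np.round([ray(f,p[1],p[0],.06 if k[0]=='b' else .02)[:2] for p in cv2.boxPoints(q)],3).tolist()
            print(n,k,round(d['conf'],2),np.round(d['centre']),d['mask'].sum(),np.round(ray(f,*d['centre'],z),3),o)
for p in((122,182),(127,437),(287,441),(277,171)): print(ray(b,*p,.02))
im=cv2.resize(b['frame'][110:290,165:315],None,fx=4,fy=4,interpolation=2)[:,:,::-1]
cv2.imwrite('pics/t2.png',cv2.resize(im,(500,600)))
E
```

```text
scene brake_blade 0.7 [214. 296.] 262 [0.552 0.127 0.057] 
scene block_center 0.81 [287. 365.] 1540 [0.657 0.294 0.04 ] 
scene block_center 0.7 [212. 261.] 1093 [0.557 0.054 0.04 ] 
scene block_center 0.69 [178. 365.] 711 [0.361 0.209 0.04 ] 
scene ink_center 0.9 [233. 185.] 950 [ 0.664 -0.06   0.031] 
scene tin_center 0.75 [188. 329.] 476 [0.397 0.142 0.017] 
top stand 0.81 [209. 312.] 39925 [ 0.547 -0.079  0.02 ] [[0.388, 0.183], [0.708, 0.213], [0.739, -0.345], [0.418, -0.333]]
top disc_center 0.79 [207. 313.] 39695 [ 0.544 -0.077  0.058] 
top brake_blade 0.75 [192. 211.] 202 [0.555 0.118 0.057] 
top block_center 0.91 [194. 244.] 1056 [0.561 0.057 0.04 ] [[0.531, 0.096], [0.601, 0.067], [0.579, 0.018], [0.51, 0.047]]
top block_center 0.88 [148. 133.] 1092 [0.632 0.283 0.04 ] [[0.636, 0.323], [0.678, 0.265], [0.626, 0.23], [0.585, 0.288]]
top block_center 0.85 [ 89. 236.] 993 [0.776 0.092 0.04 ] [[0.798, 0.132], [0.81, 0.065], [0.747, 0.054], [0.735, 0.12]]
top ink_center 0.84 [138. 305.] 600 [ 0.688 -0.054  0.031] 
top tin_center 0.93 [258. 190.] 568 [0.431 0.147 0.017] 
[0.70278833 0.19690536 0.02      ]
[ 0.7412489  -0.32336119  0.02      ]
[ 0.42030331 -0.33167254  0.02      ]
[0.39133309 0.17862328 0.02      ]
```

View pics/t2.png

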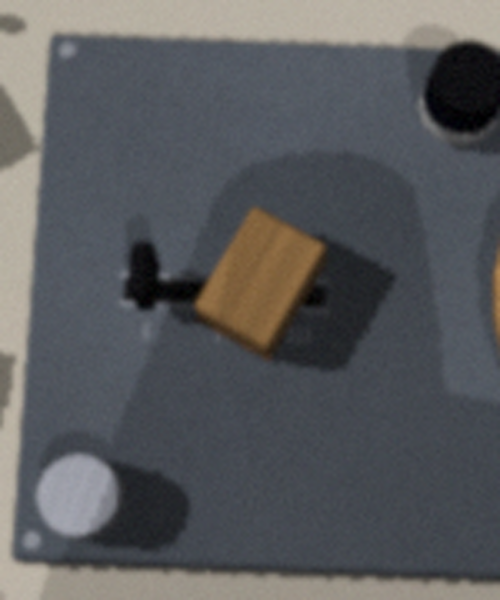

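The crop confirms the wooden block lies across the slot, turned about 26°. The stand origin is near (0.558, 0.030) with a yaw of about 0.058 rad. I'll push the block along the stand's +x, starting from its −x side with the fingers closed.

step_arm(offset=[[0.313,0.58,0.02],[0.313,0.58,0.02],[0.313,0.58,0.02],[0.313,0.58,0.02],[0.313,0.58,0.02],[0.313,0.58,0.02],[0.313,0.58,0.02],[0.313,0.58,0.02],[0.313,0.58,0.02],[0.313,0.58,0.02],[0.313,0.58,0.02],[0.313,0.58,0.02]], rotation=[[0,0,-0.25],[0,0,-0.25],[0,0,-0.25],[0,0,-0.25],[0,0,-0.25],[0,0,-0.25],[0,0,-0.25],[0,0,-0.25],[0,0,-0.25],[0,0,-0.25],[0,0,-0.25],[0,0,-0.25]], jaw=0)

```text
time_s: 2.9
tcp_pos: [0.4817, 0.058, 0.2575]
orientation: [0.999, 0.032, -0.0, -0.0]
ft_force: [0.5, -0.9, -0.3]
finger_gap: 0.0003
```

step_arm(offset=[[0,-0.002,-0.06],[0,-0.002,-0.12],[0,-0.002,-0.17],[0,-0.002,-0.195],[0,-0.002,-0.207],[0,-0.002,-0.207]], rotation=[[0,0,0],[0,0,0],[0,0,0],[0,0,0],[0,0,0],[0,0,0]])

```text
time_s: 3.65
tcp_pos: [0.4816, 0.0556, 0.0506]
orientation: [0.999, 0.032, -0.0, -0.0]
ft_force: [0.2, 0.4, 0.6]
finger_gap: 0.0002
```

```bash
python3 - <<'E'
from h import *
a=grab('scene');s=manip.sense();print(s['tcp_pos'],s['ft_force'])
cv2.imwrite('pics/s2.png',cv2.resize(a['frame'][120:280,180:380],None,fx=3.5,fy=3.5)[:,:,::-1])
E
```

```text
[0.48210171 0.0557014  0.05118341] [-0.12573286 -0.00122435  0.58310906]
```

View pics/s2.png

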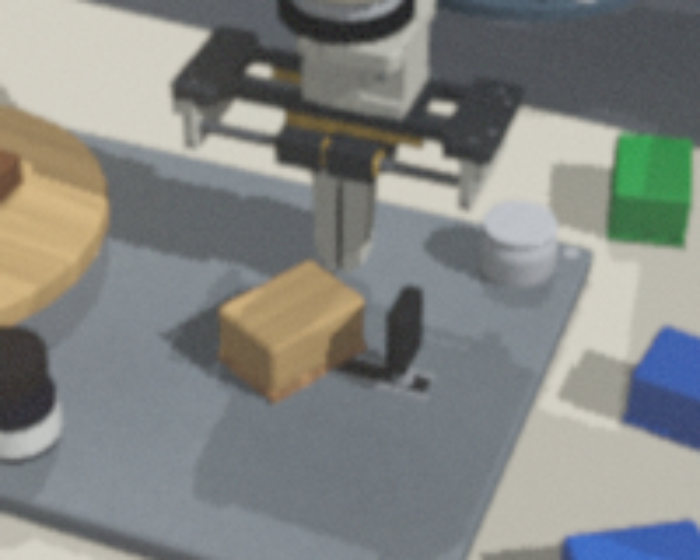

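The closed fingers (340, 250 in the crop) are low behind the block. The blade (405, 330), tin and ink are clear of them. Pushing slowly along +x.

step_arm(offset=[[0.012,0.001,0],[0.022,0.001,0],[0.032,0.002,0],[0.042,0.002,0],[0.052,0.003,0],[0.062,0.004,0],[0.072,0.004,0],[0.082,0.005,0],[0.09,0.005,0],[0.098,0.006,0],[0.104,0.006,0],[0.104,0.006,0]], rotation=[[0,0,0],[0,0,0],[0,0,0],[0,0,0],[0,0,0],[0,0,0],[0,0,0],[0,0,0],[0,0,0],[0,0,0],[0,0,0],[0,0,0]])

```text
time_s: 5.2
tcp_pos: [0.5868, 0.0618, 0.0512]
orientation: [0.999, 0.032, 0.001, -0.0]
ft_force: [0.3, 0.6, -0.5]
finger_gap: 0.0003
```

```bash
python3 - <<'E'
from h import *
a=grab('scene');s=manip.sense();print(s['tcp_pos'],s['ft_force'])
for d in imaging.regions_of('scene','block_center'): print(d['conf'],d['centre'],ray(a,*d['centre'],.04))
cv2.imwrite('pics/s3.png',cv2.resize(a['frame'][120:280,180:380],None,fx=3.5,fy=3.5)[:,:,::-1])
E
```

```text
[0.58656389 0.06185635 0.05116114] [ 0.04875342 -0.49380006 -0.19275378]
0.94 [238.4, 254.7] [0.62986168 0.07541387 0.04      ]
0.75 [313.3, 224.3] [0.80415988 0.10753475 0.04      ]
0.71 [176.4, 361.9] [0.35626372 0.2020233  0.04      ]
0.68 [234.9, 378.3] [0.52340759 0.28242815 0.04      ]
0.62 [289.8, 361.4] [0.66520438 0.29129321 0.04      ]
```

View pics/s3.png

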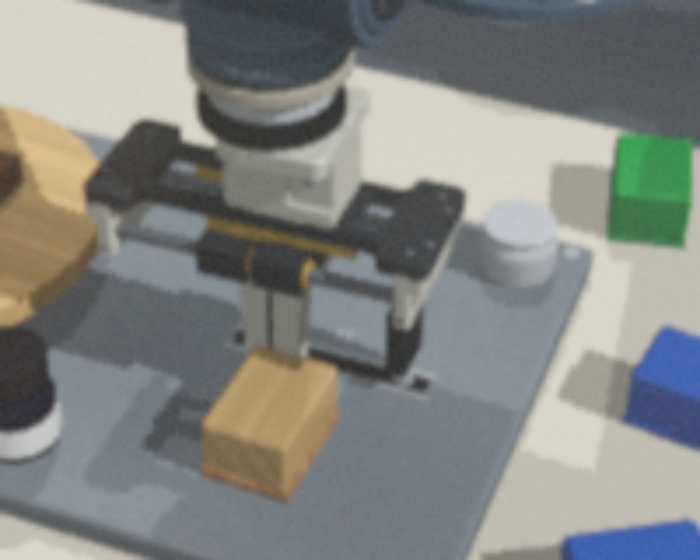

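The block is now square to the stand, near (0.63, 0.073), and clear of the slot. I'll give it another 16 mm, back off and rise.

step_arm(offset=[[0.008,0,0],[0.014,0.001,0],[0.018,0.001,0],[0.018,0.001,0],[0.005,0,0],[-0.01,0,0.0],[-0.01,0,0.05],[-0.01,0,0.1],[-0.01,0,0.14],[-0.038,0.05,0.14],[-0.038,0.1,0.14],[-0.038,0.1,0.14]], rotation=[[0,0,0],[0,0,0],[0,0,0],[0,0,0],[0,0,0],[0,0,0],[0,0,0],[0,0,0],[0,0,0],[0,0,0],[0,0,0],[0,0,0]])

```text
time_s: 6.8
tcp_pos: [0.5472, 0.1642, 0.1913]
orientation: [0.999, 0.033, 0.001, -0.0]
ft_force: [-0.5, -0.1, -0.5]
finger_gap: 0.0008
```

```bash
python3 - <<'E'
from h import *
b=grab('top');a=grab('scene');s=manip.sense();print(s['tcp_pos'],s['ft_force'])
for n,f in(('scene',a),('top',b)):
  for k,z in (('block_center',.04),('brake_blade',.0575)):
    for d in imaging.regions_of(n,k): print(n,k,d['conf'],d['centre'],ray(f,*d['centre'],z))
cv2.imwrite('pics/m4.png',np.vstack([cv2.resize(a['frame'][130:270,180:380],None,fx=2,fy=2),cv2.resize(b['frame'][110:280,160:360],None,fx=2,fy=2)[:300]])[:,:,::-1])
E
```

```text
[0.54777618 0.16170531 0.19104738] [ 0.82262509 -0.77441591 -0.61462465]
scene block_center 0.94 [315.5, 222.5] [0.80910504 0.10702555 0.04      ]
scene block_center 0.92 [177.5, 362.2] [0.35991644 0.20376026 0.04      ]
scene block_center 0.61 [287.6, 363.3] [0.65929003 0.2928229  0.04      ]
scene block_center 0.55 [233.9, 378.9] [0.52025114 0.2827426  0.04      ]
scene brake_blade 0.52 [213.4, 294.5] [0.55122123 0.12297629 0.0575    ]
top block_center 0.95 [86.6, 234.1] [0.78135798 0.09716071 0.04      ]
top block_center 0.85 [149.2, 240.2] [0.64960983 0.07180859 0.04      ]
top brake_blade 0.41 [193.4, 209.0] [0.55135533 0.1212204  0.0575    ]
```

View pics/m4.png

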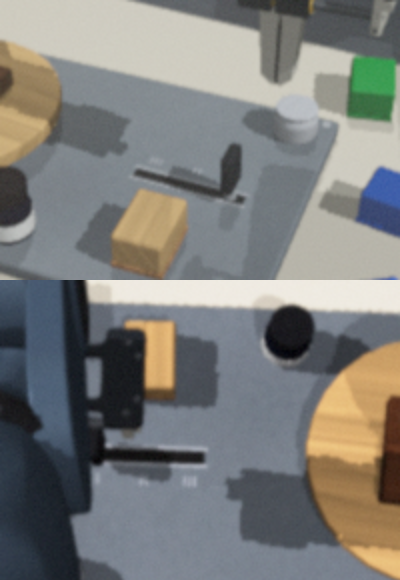

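The block now sits clear at stand x ≈ +94 mm, flat on the board. The blade is at (0.551, 0.121) and the slot is open. Going down behind the blade, then pushing.

step_arm(offset=[[0.003,0.001,-0.05],[0.003,0.001,-0.1],[0.003,0.001,-0.127],[0.003,0.001,-0.127],[0.003,-0.004,-0.127],[0.003,-0.012,-0.127],[0.004,-0.02,-0.127],[0.004,-0.028,-0.127],[0.005,-0.036,-0.127],[0.005,-0.044,-0.127],[0.006,-0.052,-0.127],[0.006,-0.058,-0.127]], rotation=[[0,0,0],[0,0,0],[0,0,0],[0,0,0],[0,0,0],[0,0,0],[0,0,0],[0,0,0],[0,0,0],[0,0,0],[0,0,0],[0,0,0]])

```text
time_s: 8.6
tcp_pos: [0.5545, 0.1021, 0.0642]
orientation: [1.0, 0.031, 0.001, -0.0]
ft_force: [1.0, 1.4, 0.6]
finger_gap: 0.0006
```

step_arm(offset=[[0,-0.006,0],[0.001,-0.012,0],[0.001,-0.018,0],[0.001,-0.024,0],[0.002,-0.03,0],[0.002,-0.035,0],[0.002,-0.039,0],[0.002,-0.042,0],[0.002,-0.042,0]], rotation=[[0,0,0],[0,0,0],[0,0,0],[0,0,0],[0,0,0],[0,0,0],[0,0,0],[0,0,0],[0,0,0]])

```text
time_s: 9.72
tcp_pos: [0.5565, 0.0599, 0.0642]
orientation: [1.0, 0.031, 0.001, 0.0]
ft_force: [-0.2, 1.0, -0.3]
finger_gap: 0.0008
```

step_arm(offset=[[0,-0.002,0],[0,-0.004,0],[0,-0.006,0],[0,-0.006,0]], rotation=[[0,0,0],[0,0,0],[0,0,0],[0,0,0]])

```text
time_s: 10.22
tcp_pos: [0.5565, 0.0569, 0.0643]
orientation: [1.0, 0.03, 0.001, -0.002]
ft_force: [-0.5, 25.6, 0.2]
finger_gap: 0.0006
```

```bash
python3 - <<'E'
from h import *
a=grab('scene');s=manip.sense();print(s['tcp_pos'],s['ft_force'])
for d in imaging.regions_of('scene','brake_blade'): print(d['conf'],d['centre'],ray(a,*d['centre'],.0575))
cv2.imwrite('pics/s5.png',cv2.resize(a['frame'][150:270,200:340],None,fx=5,fy=5)[:,:,::-1])
E
```

```text
[0.55648138 0.0569497  0.06427125] [ 0.45058265 25.17301367  0.46026067]
0.61 [206.6, 250.7] [0.56847997 0.03665608 0.0575    ]
```

View pics/s5.png

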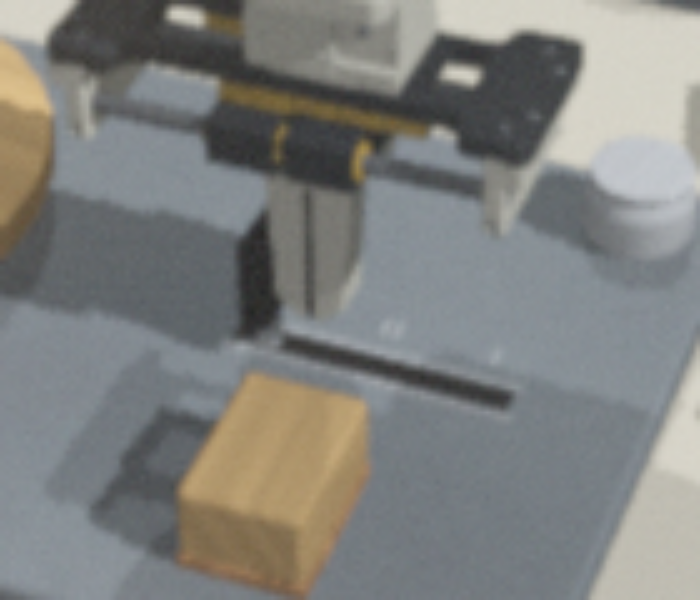

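The force rose to 25 N against the end stop and the blade is at the slot's end, as expected. Backing off.

step_arm(offset=[[0,0.006,0],[-0.001,0.025,0],[-0.001,0.035,0.02],[-0.001,0.045,0.07],[-0.02,0.06,0.12],[-0.06,0.06,0.17],[-0.12,0.06,0.2],[-0.18,0.06,0.2],[-0.2,0.06,0.2],[-0.2,0.06,0.2],[-0.2,0.06,0.2]], rotation=[[0,0,0],[0,0,0],[0,0,0],[0,0,0],[0,0,0],[0,0,0],[0,0,0],[0,0,0],[0,0,0],[0,0,0],[0,0,0]])

```text
time_s: 11.7
tcp_pos: [0.3574, 0.1172, 0.2645]
orientation: [1.0, 0.031, 0.001, -0.002]
ft_force: [0.2, 0.1, 0.5]
finger_gap: 0.0005
```

```bash
python3 - <<'E'
from h import *
b=grab('top');a=grab('scene');s=manip.sense();print(s['tcp_pos'],s['ft_force'])
for n,f in(('scene',a),('top',b)):
  for k,z in (('block_center',.04),('brake_blade',.0575),('ink_center',.031),('tin_center',.017)):
    for d in imaging.regions_of(n,k)[:2]: print(n,k,d['conf'],d['centre'],ray(f,*d['centre'],z))
cv2.imwrite('pics/m6.png',np.vstack([cv2.resize(a['frame'][130:270,160:360],None,fx=2,fy=2),cv2.resize(b['frame'][110:280,160:360],None,fx=2,fy=2)[:300]])[:,:,::-1])
E
```

```text
[0.35734305 0.11702635 0.26414584] [0.37836402 0.55101946 0.15689556]
scene block_center 0.98 [233.3, 378.4] [0.51902955 0.28146583 0.04      ]
scene block_center 0.86 [176.6, 365.1] [0.35408148 0.20856499 0.04      ]
scene brake_blade 0.73 [204.2, 255.3] [0.55803048 0.0416338  0.0575    ]
scene ink_center 0.92 [233.6, 184.1] [ 0.66713336 -0.0588425   0.031     ]
scene tin_center 0.98 [190.7, 327.5] [0.40718607 0.14246229 0.017     ]
top block_center 0.91 [221.2, 126.1] [0.48647821 0.27389992 0.04      ]
top block_center 0.84 [146.8, 132.6] [0.63454707 0.28368599 0.04      ]
top brake_blade 0.66 [193.5, 256.8] [0.55963548 0.0312136  0.0575    ]
top ink_center 0.88 [138.0, 303.4] [ 0.68785077 -0.05170784  0.031     ]
```

View pics/m6.png

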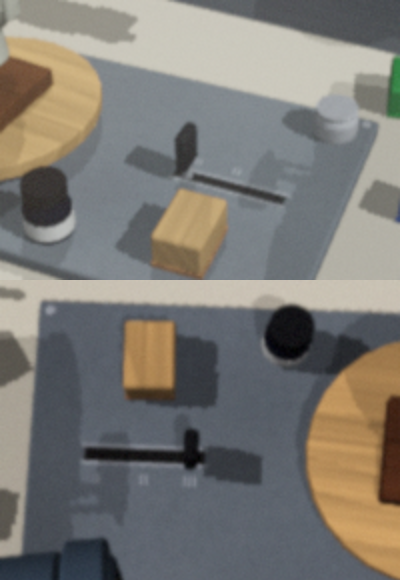

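The blade stands at the three-bar mark, with 85–90 mm of measured travel. The block is flat and clear, and the ink and tin have not moved. Handing in.

```bash
python3 -c "
from station import manip
print(manip.sign_off())"
```

```text
the job is handed in; nothing more can be done
None
```

I pushed the wooden block sideways off the slot with closed fingers, then pushed the lever through the first click to its end stop. I backed the arm away and handed the job in at about 12 s.

- **Block:** it was never lifted. It lies flat on the board, with its centre about 94 mm to the side of the slot.
- **Lever:** the force rose to 25 N against the end stop. After I let go, the blade stood at the three-bar mark. The top camera puts its travel at 87–90 mm and the scene camera at about 85 mm, where 90 mm is locked. I put the difference down to the scene camera reading about 7 mm off along the slot at the start as well.
- **Ink and tin:** the ink reads within about 3 mm of its first position in both cameras. The tin was hidden from the top camera at the end. The scene camera read it about 10 mm from its first reading, but nothing came near it and I saw no change in the picture, so I take that as measurement noise.
- **Failed check:** at the end the network's top two answers for the block were look-alikes in both cameras, so its final position rests on the last picture and the measurement just after the push.

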